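Tighten the slip-clutch cap of the sample pressure vessel

ROBOT

A 6-joint arm with a two-finger parallel gripper is mounted at the origin on the work surface. World frame = base frame: x ahead of the robot, y to its left, z up, the work surface at z = 0. Lengths are in m, angles in rad, forces in N, time in s.
With the tool pointing down it reaches from about 0.225 to 0.875 m from the base axis. Payload 3.4 kg.
Tool frame: the origin (TCP) lies between the finger pads; the fingertips stand 11 mm ahead of it and the grasp point (between the pads) lies 8 mm behind it (tips_ahead is the distance from the TCP to the fingertips, in m); z points along the fingers, x is the direction in which the jaws open and shut, and the axes are right-handed (so a half turn about z gives the same grasp; the last joint's range is limited). The gripper opens to 85 mm and grips with 20 to 120 N. Pads are 22 mm wide; open, the fingers measure 114 mm over their backs; the gripper's body (76 mm by 85 mm) begins 54 mm behind the grasp point. The pads swing forward as they close: fully open they stand 13 mm farther back than shut.
Start: joints at [1.084, 0.276, 1.505, -0, 1.361, -0.121], TCP at [0.206, 0.537, 0.242] pointing down, gripper open.
Joint ranges: [-2.89, 2.89], [-0.75, 2.08], [0.22, 2.7], [-1.18, 4.32], [0.11, 2.71], [-2.7, 2.7]. Speed limits (rad/s): [2.57, 2.57, 3.14, 3.14, 3.14, 3.14].

INTERFACE

Orientations are given as a unit quaternion [w, x, y, z].
In Python, from rig import get_state, get_image, sign_off, masks_of, tips_ahead gives the robot as it stands.
- The arm moves only by the tool play_rows, never from a script. Its argument "series" is a list of rows, each an object of numbers: "fingers": the closure, from -1 (fully open) to 1 (shut); "dx", "dy", "dz": the shift along the world's x, y, z in mm; "turn": the turn about the world's z in rad. A call has 1 to 20 rows; each row shifts and turns the pose as measured when the row begins; what a row does not reach is not made up. A row lasts 1/12 s, in which the tool goes at most 41.7 mm and 7.16 degrees, less where a joint would pass 70% of its speed; a pose out of reach is approached as far as the arm can. A call with a gripper value outside its range is refused whole. The fingers move at their own pace and stop on an object; "squeeze" is the grip in N (left out, the last holds). Time passes only in rows, so rows that do not move let the fingers close. It gives the time, the measured TCP pose, the force and the opening at its end, in the units of the state.
- get_state(): the state, without advancing time (a new reading comes with each control period).
- get_image(name): name is "scene" or "top" or "wrist"; returns a dict with "pixels" (384x512x3 uint8, red, green, blue), "vfov" (degrees; the focal length in pixels is half the picture's height over the tangent of half this angle, whatever the lens; pixels are square), "cx", "cy" (the principal point, pixels), "rvec" (rotation vector, rad) and "tvec" (3), from world to camera coordinates, as OpenCV has them; the wrist camera has in their place "hand_eye" (4x4, takes a point from camera to tool coordinates, whose origin is the TCP and whose axes are the tool frame's). Camera axes: x right, y down, z forward; pixel columns grow to the right and rows downward; lengths in m; the calibration is good to about 2 mm. A picture is of the moment at which its call begins: read the wrist's pose just before it. There is no depth.
- sign_off(): hands the job in, once; it reports no verdict.
Trained networks look in a picture, given as the dict that the camera call returned (one of the last four; its "shot" number tells which), for a name from the list of things; names that differ only in an ending like _2 or _b are one class to them, and where a whole thing is asked for, a point or a joint stands for the part that bears it (a point fixed in the world has none). Each returns a list of dicts, best first, with "p" (0 to 1); they miss things now and then, are a little off and sometimes report something else, mostly with a low value. They report only what shows in the picture. A call takes as long as a camera call. They do not tell look-alikes from the thing itself.
- masks_of(picture, label): "region" (384x512 bool, what is visible of it) and "xy" ([column, row] in pixels, amid what is visible of it).
The state is a dict: "clock": time; "qpos": joint angles; "qd": joint speeds; "effort": joint torques, N m; "position": TCP position; "ee_rot": TCP orientation; "contact_force": force on the tool from outside, world axes, zero at the start; "moment": the same for the moment, N m; "width": finger opening in m.
Only numpy, scipy, OpenCV 4.12 (cv2) and the standard library are available. Lean on these libraries where they do the work, as an engineer would, in place of code of your own. Each camera call takes 0.05 s, during which the arm holds its last target. There are 200 camera calls.

TASK

Close the bench-mounted sample vessel whose white cap carries a straight grip bar: turn the cap clockwise, seen from above, until it is fully tight and its slip clutch has clicked at least once, then let go and leave it tight. Leave the neighbouring vessel with the plain round cap standing where it is.

Things in the scene. Friction and masses are not known exactly. Their poses are not given: they have to be found in the camera images.
- bar_grip (a point): Grip point of the cap's bar, on the cap's vertical axis, 122 mm above the bench. Frame turns with the bar: x along it, y across, z up. Bar: white, upright, 52 long x 16 thick x 32 mm tall, top 8 mm above this point; it stands on a 66 mm wide disc whose top is 24 mm below. Steel vessel 80 mm wide, square foot 105 mm, bolted to the bench. Turning neither lifts nor lowers the cap.
- ring (a joint): Angle (rad) of the screw ring under the cap, growing clockwise seen from above. Fully tight against its stop at 1.2; starts at 0.55 to 0.9. Takes about 0.03 N m to turn; the cap carries it along without slipping until it is tight. It stays where it is left; turning the cap anticlockwise loosens it.
- clutch (a joint): Angle (rad) the cap has slipped clockwise over the screw ring; 0 at the start. Grows once the ring is tight and the cap is turned on, against a steady 0.1 N m. One click is 15 degrees (0.26 rad) of slip; more clicks do no harm. From any start 0.95 rad of clockwise turning of the bar, in one grasp, gives tight and one click.
- other_mid (a point): The neighbouring vessel, to be left alone: on its axis, 65 mm above the bench. It has the same steel body and square 105 mm foot but a plain round cap knob 38 mm wide, without a bar, 130 mm tall in all; it stands loose and weighs 0.9 kg.
Not all that is in view belongs to the job. Leave any yellow look-alike of the part that bears bar_grip alone.

How it is judged:
On the way, in this order (a step that is already met when the one before it is completed fails the run):
1. the screw ring is turned tight, to within 10 degrees of its stop (value of joint ring above 1.025 rad), for 0.04 s.
2. the slip clutch clicks at least once (value of joint clutch above 0.22 rad), for 0.05 s.
At the end, for the whole second after the job is handed in: The screw ring is within 10 degrees of its stop (above 1.025 rad), the clutch has slipped by a click (more than 0.22 rad), the cap is at rest, and the neighbouring vessel is upright (within 10 degrees) and within 30 mm of where it stood (value of joint ring above 1.025 rad and value of joint clutch above 0.22 rad and velocity of joint ring between -0.05 and 0.05 rad/s and velocity of joint clutch between -0.05 and 0.05 rad/s and distance of other_mid from where it was at the start of the episode below 0.03 m and angle between other_mid's own z axis and vertical below 0.17 rad); the robot touches nothing.
It fails at once if the neighbouring vessel is moved by more than 30 mm (distance of other_mid from where it was at the start of the episode above 0.03 m).
It also fails if it takes over 32 s, if anything falls off the work surface, if the arm or the gripper's body presses on something with over 40 N, if the wrist force passes 120 N, or if a joint passes its speed limit or range.

## Working session

There is one attempt and no reset: what is moved stays moved. The work goes in short steps, Python scripts to look and compute and a tool call to move; the robot and the scene stay as the last step left them, time stands still between calls to the robot, and variables do not carry over. Pictures are saved under pics/ and viewed, about 8 in all and at most 12, crops included, and the job is handed in when it is done.

Besides the shell and the picture viewer there is one more tool, called after "Call:" by a JSON object that holds its "op" and its "data", one argument or row to a line. play_rows: Moves the arm, as the interface text tells. Its arguments: {"type":"object","properties":{"series":{"type":"array"},"squeeze":{"type":"number"}},"required":["series"]}

```bash
mkdir -p pics; cat > h.py <<'E'
import numpy as np,cv2
from rig import *
def K(im):
    f=im["pixels"].shape[0]/2/np.tan(np.radians(im["vfov"])/2)
    return np.array([[f,0,im["cx"]],[0,f,im["cy"]],[0,0,1.]])
def ray(im,xy,z):
    R=cv2.Rodrigues(np.array(im["rvec"],float))[0];t=np.array(im["tvec"],float).ravel()
    c=-R.T@t;d=R.T@np.linalg.inv(K(im))@np.array([xy[0],xy[1],1.])
    return c+d*(z-c[2])/d[2]
def save(n,p): cv2.imwrite("pics/"+n,cv2.cvtColor(np.ascontiguousarray(p),cv2.COLOR_RGB2BGR))
E
python3 - <<'E'
from h import *
s=get_state();print(s)
ims=[]
for n in("scene","top"):
    im=get_image(n);ims.append(im["pixels"])
    print(n,{k:v for k,v in im.items() if k!="pixels"})
    for l in("bar_grip","other_mid"):
        for m in masks_of(im,l):
            z=.122 if l=="bar_grip" else .065
            print(l,m["p"],m["xy"],m["region"].sum(),ray(im,m["xy"],z))
save("a.png",ims[0]);save("b.png",ims[1])
E
```

```text
{'clock': 0.0, 'qpos': array([ 1.08402812e+00,  2.76587908e-01,  1.50613343e+00,  2.68762367e-06,
        1.36071581e+00, -1.21014468e-01]), 'qd': array([ 0.00034679, -0.00044304,  0.00041572,  0.00130428, -0.00060462,
        0.0005694 ]), 'effort': array([-3.67476692e-03, -4.16766322e+01, -2.45804822e+01, -4.06771605e-04,
        1.10192323e-02, -1.53122937e-05]), 'position': array([0.20541989, 0.53650321, 0.24144363]), 'ee_rot': array([ 4.25941976e-04,  8.23909171e-01,  5.66721119e-01, -8.17994248e-04]), 'contact_force': array([0.59357712, 0.36898441, 0.18449477]), 'moment': array([ 0.06184549, -0.0453561 ,  0.02679902]), 'width': 0.0853353902755699}
scene {'vfov': 48.13921008899603, 'cx': 253.36082231141387, 'cy': 191.44118187008024, 'rvec': array([ 2.41265321,  0.62077871, -0.1897793 ]), 'tvec': array([-0.4885464 , -0.14501907,  1.13723938]), 'shot': 1}
bar_grip 0.83 [376.0, 139.6] 646 [0.72949852 0.26126588 0.122     ]
bar_grip 0.73 [306.9, 120.0] 553 [0.56561839 0.24279293 0.122     ]
bar_grip 0.6 [234.5, 113.2] 568 [0.40535355 0.17891611 0.122     ]
bar_grip 0.5 [308.4, 117.9] 672 [0.56574831 0.2511836  0.122     ]
other_mid 0.82 [277.4, 216.7] 2349 [ 0.61395474 -0.00183588  0.065     ]
top {'vfov': 55.29650475038158, 'cx': 258.4346593872062, 'cy': 187.85173500808534, 'rvec': array([ 2.16765716, -2.19211337,  0.05242066]), 'tvec': array([0.02895842, 0.54663645, 0.97552998]), 'shot': 2}
bar_grip 0.73 [155.0, 124.1] 552 [0.70073401 0.27458903 0.122     ]
bar_grip 0.6 [153.3, 184.3] 502 [0.55183758 0.27759441 0.122     ]
bar_grip 0.58 [188.3, 250.7] 569 [0.39047143 0.19158114 0.122     ]
other_mid 0.77 [256.8, 170.8] 1407 [0.58817273 0.02579807 0.065     ]
```

View pics/a.png

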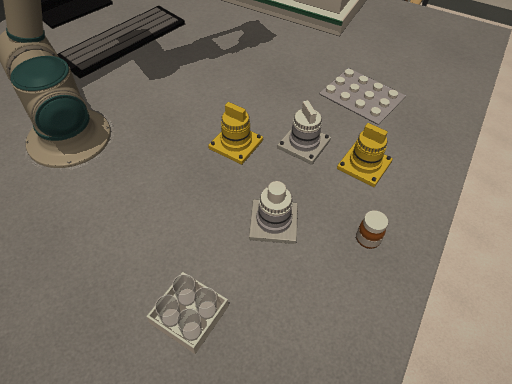

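View pics/b.png

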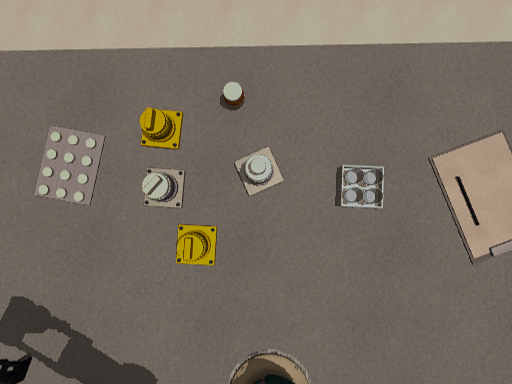

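Bar-capped candidates in the top view are yellow (155,124), white/steel (155,186) and yellow (190,247). Only the one at (155,186), which is (307,120) in the scene view, has a white cap with a bar. The plain-knob neighbour is at (258,168). I'll confirm this in one enlarged crop.

```bash
python3 - <<'E'
from h import *
a=get_image("scene")["pixels"][85:165,267:347];b=get_image("top")["pixels"][150:220,125:195]
save("c.png",np.hstack([cv2.resize(x,(400,400),interpolation=cv2.INTER_CUBIC) for x in(a,b)]))
E
```

```text
(no output)
```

View pics/c.png

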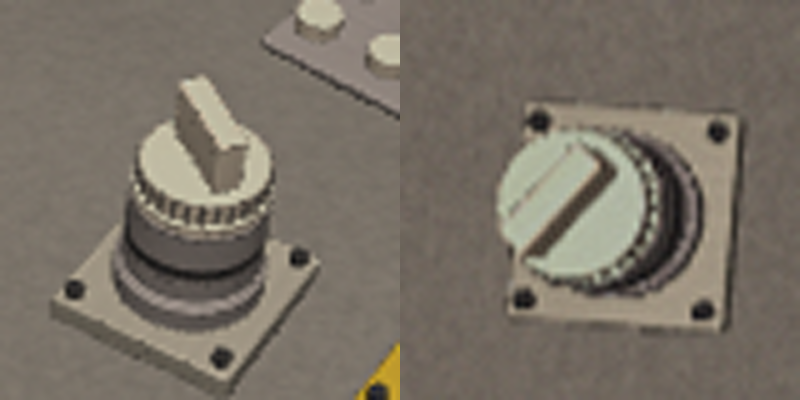

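The crop confirms it: white cap with a straight bar on a steel, bolted body. In the left half the bar's top face has corners at about (180,87), (204,76), (246,142) and (217,151). In the right half they are about (576,144), (604,163), (526,256) and (506,222).

```bash
python3 - <<'E'
from h import *
a=get_image("scene");b=get_image("top")
A=[ray(a,(267+u/5-.4,85+v/5-.4),.130)[:2] for u,v in[(180,87),(204,76),(246,142),(217,151)]]
B=[ray(b,(125+(u-400)/5.714-.4,150+v/5.714-.4),.130)[:2] for u,v in[(576,144),(604,163),(526,256),(506,222)]]
for n,P in(("A",A),("B",B)):
    P=np.array(P);print(n,P.round(4).tolist(),P.mean(0))
d=(A[2]+A[3]-A[0]-A[1]);print(np.linalg.norm(d)/2,np.degrees(np.arctan2(d[1],d[0])))
d=(B[0]+B[1]-B[2]-B[3]);print(np.linalg.norm(d)/2,np.degrees(np.arctan2(d[1],d[0])))
# disc (z=.098) & foot centre from top
c=[(536,104),(740,117),(727,330),(508,317)]
F=[ray(b,(125+(u-400)/5.714-.4,150+v/5.714-.4),.012)[:2] for u,v in[(525,103),(740,115),(727,330),(508,315)]];print(np.mean(F,0))
print("disc",ray(b,(125+(573-400)/5.714-.4,150+203/5.714-.4),.098))
from scipy.spatial.transform import Rotation as Ro
s=get_state();q=s["ee_rot"];M=Ro.from_quat([*q[1:],q[0]]).as_matrix();print(M.round(3),tips_ahead,s["position"])
for l,z in(("bar_grip",.13),):
  for c in(a,b):
    for m in masks_of(c,l):
        print(m["p"],m["xy"])
E
```

```text
A [[0.5332, 0.2873], [0.5401, 0.3005], [0.5769, 0.2669], [0.5674, 0.2544]] [0.55439532 0.27728304]
B [[0.5742, 0.2702], [0.566, 0.2582], [0.5269, 0.2911], [0.5414, 0.2997]] [0.55214608 0.279818  ]
0.04865908089544111 -43.1554267972904
0.04757085916974596 -40.959855337061605
[0.5519041  0.28181515]
disc [0.55159943 0.28094793 0.098     ]
[[ 0.358  0.934 -0.   ]
 [ 0.934 -0.358  0.   ]
 [ 0.    -0.    -1.   ]] 0.011 [0.20567411 0.53696013 0.24229926]
0.77 [308.4, 119.3]
0.63 [233.5, 115.1]
0.62 [374.5, 138.9]
0.82 [192.4, 248.0]
0.75 [153.9, 186.1]
0.55 [152.7, 120.8]
```

Call:
{"op": "play_rows", "data": {
  "series": [
    {"fingers": -1,"dx": 25,"dy": -18,"turn": -0.026},
    {"fingers": -1,"dx": 25,"dy": -18,"turn": -0.026},
    {"fingers": -1,"dx": 25,"dy": -18,"turn": -0.026},
    {"fingers": -1,"dx": 25,"dy": -18,"turn": -0.026},
    {"fingers": -1,"dx": 25,"dy": -18,"turn": -0.026},
    {"fingers": -1,"dx": 25,"dy": -18,"turn": -0.026},
    {"fingers": -1,"dx": 25,"dy": -18,"turn": -0.026},
    {"fingers": -1,"dx": 25,"dy": -18,"turn": -0.026},
    {"fingers": -1,"dx": 25,"dy": -18,"turn": -0.026},
    {"fingers": -1,"dx": 25,"dy": -18,"turn": -0.026},
    {"fingers": -1,"dx": 25,"dy": -18,"turn": -0.026},
    {"fingers": -1,"dx": 25,"dy": -18,"turn": -0.026},
    {"fingers": -1,"dx": 25,"dy": -18,"turn": -0.026},
    {"fingers": -1,"dx": 22,"dy": -18,"turn": -0.026},
    {"fingers": -1}
  ]
}}

```text
invalid input at $.series[0]: expected keys fingers, dx, dy, dz, turn
```

Call:
{"op": "play_rows", "data": {
  "series": [
    {"fingers": -1,"dx": 25,"dy": -18,"dz": 0,"turn": -0.026},
    {"fingers": -1,"dx": 25,"dy": -18,"dz": 0,"turn": -0.026},
    {"fingers": -1,"dx": 25,"dy": -18,"dz": 0,"turn": -0.026},
    {"fingers": -1,"dx": 25,"dy": -18,"dz": 0,"turn": -0.026},
    {"fingers": -1,"dx": 25,"dy": -18,"dz": 0,"turn": -0.026},
    {"fingers": -1,"dx": 25,"dy": -18,"dz": 0,"turn": -0.026},
    {"fingers": -1,"dx": 25,"dy": -18,"dz": 0,"turn": -0.026},
    {"fingers": -1,"dx": 25,"dy": -18,"dz": 0,"turn": -0.026},
    {"fingers": -1,"dx": 25,"dy": -18,"dz": 0,"turn": -0.026},
    {"fingers": -1,"dx": 25,"dy": -18,"dz": 0,"turn": -0.026},
    {"fingers": -1,"dx": 25,"dy": -18,"dz": 0,"turn": -0.026},
    {"fingers": -1,"dx": 25,"dy": -18,"dz": 0,"turn": -0.026},
    {"fingers": -1,"dx": 25,"dy": -18,"dz": 0,"turn": -0.026},
    {"fingers": -1,"dx": 22,"dy": -18,"dz": 0,"turn": -0.026},
    {"fingers": -1,"dx": 0,"dy": 0,"dz": 0,"turn": 0}
  ]
}}

```text
clock: 1.85
position: [0.5661, 0.2725, 0.2433]
ee_rot: [-0.001, 0.915, 0.403, 0.003]
contact_force: [-0.1, 0.3, -0.0]
width: 0.0852
```

```bash
python3 - <<'E'
from h import *
from scipy.spatial.transform import Rotation as Ro
s=get_state();im=get_image("wrist");q=s["ee_rot"]
print(s["position"],{k:v for k,v in im.items() if k!="pixels"})
T=np.eye(4);T[:3,:3]=Ro.from_quat([*q[1:],q[0]]).as_matrix();T[:3,3]=s["position"]
W=T@np.array(im["hand_eye"]);E=np.linalg.inv(W)
im2=dict(im,rvec=cv2.Rodrigues(E[:3,:3])[0],tvec=E[:3,3])
np.savez("w.npz",rvec=im2["rvec"],tvec=im2["tvec"],K=K(im))
for m in masks_of(im,"bar_grip"): print(m["p"],m["xy"],m["region"].sum(),ray(im2,m["xy"],.11))
p=im["pixels"].copy()
c=cv2.projectPoints(np.array([[.553,.279,.13]]),im2["rvec"],np.array(im2["tvec"]),K(im),None)[0].ravel();print(c)
save("d.png",p)
E
```

```text
[0.56614377 0.27251238 0.24332288] {'vfov': 60.173377024658066, 'cx': 251.8112609939218, 'cy': 191.31849520661035, 'hand_eye': array([[ 9.99999770e-01,  6.78103581e-04, -1.96847714e-06,
         6.26218029e-04],
       [-6.52109217e-04,  9.62453846e-01,  2.71444598e-01,
        -6.83449392e-02],
       [ 1.85962122e-04, -2.71444534e-01,  9.62454067e-01,
        -1.30985826e-01],
       [ 0.00000000e+00,  0.00000000e+00,  0.00000000e+00,
         1.00000000e+00]]), 'shot': 7}
0.96 [38.2, 92.4] 5906 [0.40415062 0.20235662 0.11      ]
0.77 [245.4, 163.6] 4904 [0.55111548 0.28125468 0.11      ]
0.55 [345.1, 277.4] 1037 [0.68755026 0.27683609 0.11      ]
[244.57594017 172.49880074]
```

View pics/d.png

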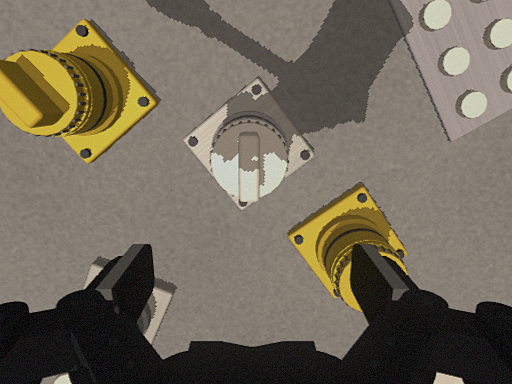

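The wrist view shows the white bar running straight up the picture from about (249,133) to (249,201), so it is already square to the jaws.

```bash
python3 - <<'E'
from h import *
w=np.load("w.npz");k=w["K"]
R=cv2.Rodrigues(w["rvec"])[0];t=w["tvec"];c=-R.T@t
def r(xy,z):
    d=R.T@np.linalg.inv(k)@[*xy,1];return c+d*(z-c[2])/d[2]
a,b=r((249,133),.13),r((249,201),.13);print(a,b,(a+b)/2,np.linalg.norm(a-b),np.degrees(np.arctan2(*(a-b)[1::-1])))
print("disc",r((249,162),.098))
E
```

```text
[0.53354601 0.30139961 0.13      ] [0.57183494 0.26622525 0.13      ] [0.55269048 0.28381243 0.13      ] 0.05199305300099834 137.42767556692306
disc [0.55378127 0.2827339  0.098     ]
```

Call:
{"op": "play_rows", "data": {
  "series": [
    {"fingers": -1,"dx": -13,"dy": 8.5,"dz": 0,"turn": 0},
    {"fingers": -1,"dx": 0,"dy": 0,"dz": -20,"turn": 0},
    {"fingers": -1,"dx": 0,"dy": 0,"dz": -20,"turn": 0},
    {"fingers": -1,"dx": 0,"dy": 0,"dz": -20,"turn": 0},
    {"fingers": -1,"dx": 0,"dy": 0,"dz": -15,"turn": 0},
    {"fingers": -1,"dx": 0,"dy": 0,"dz": 0,"turn": 0},
    {"fingers": -1,"dx": 0,"dy": 0,"dz": 0,"turn": 0}
  ]
}}

```text
clock: 2.53
position: [0.5348, 0.2947, 0.169]
ee_rot: [-0.007, 0.912, 0.409, 0.002]
contact_force: [1.3, -0.2, -0.6]
width: 0.0851
```

Call:
{"op": "play_rows", "data": {
  "series": [
    {"fingers": -1,"dx": 0,"dy": 0,"dz": 0,"turn": 0},
    {"fingers": -1,"dx": 0,"dy": 0,"dz": 0,"turn": 0}
  ]
}}

```text
clock: 2.7
position: [0.5327, 0.2969, 0.1708]
ee_rot: [-0.007, 0.912, 0.411, 0.002]
contact_force: [0.5, 0.1, 0.1]
width: 0.0855
```

```bash
python3 -c "
from rig import *
s=get_state();print(s['position'],s['qd'],s['ee_rot'])"
```

```text
[0.532748   0.29687706 0.17076061] [ 0.02050055 -0.01541637 -0.00399461  0.0029452   0.00820013  0.00471256] [-0.00708445  0.9117369   0.41070842  0.00205848]
```

Call:
{"op": "play_rows", "data": {
  "series": [
    {"fingers": -1,"dx": 8,"dy": -6,"dz": 0,"turn": 0.015},
    {"fingers": -1,"dx": 0,"dy": 0,"dz": 0,"turn": 0},
    {"fingers": -1,"dx": 0,"dy": 0,"dz": 0,"turn": 0}
  ]
}}

```text
clock: 2.95
position: [0.541, 0.2929, 0.1745]
ee_rot: [-0.007, 0.908, 0.418, 0.005]
contact_force: [-0.3, -0.1, -0.5]
width: 0.0854
```

Call:
{"op": "play_rows", "data": {
  "series": [
    {"fingers": -1,"dx": 0,"dy": 0,"dz": 0,"turn": 0},
    {"fingers": -1,"dx": 0,"dy": 0,"dz": 0,"turn": 0}
  ]
}}

```text
clock: 3.12
position: [0.5412, 0.2934, 0.176]
ee_rot: [-0.008, 0.908, 0.418, 0.006]
contact_force: [0.1, 0.3, 0.5]
width: 0.0856
```

Call:
{"op": "play_rows", "data": {
  "series": [
    {"fingers": -1,"dx": 6,"dy": -6,"dz": -8,"turn": -0.03},
    {"fingers": -1,"dx": 4,"dy": -4,"dz": -8,"turn": 0},
    {"fingers": -1,"dx": 0,"dy": 0,"dz": -4,"turn": 0},
    {"fingers": -1,"dx": 0,"dy": 0,"dz": 0,"turn": 0},
    {"fingers": -1,"dx": 0,"dy": 0,"dz": 0,"turn": 0}
  ]
}}

```text
clock: 3.53
position: [0.5519, 0.2821, 0.1536]
ee_rot: [-0.008, 0.915, 0.402, 0.006]
contact_force: [-0.1, -0.5, -0.8]
width: 0.0856
```

Call:
{"op": "play_rows", "data": {
  "series": [
    {"fingers": -1,"dx": 0,"dy": 0,"dz": -9,"turn": 0},
    {"fingers": -1,"dx": 0,"dy": 0,"dz": -9,"turn": 0},
    {"fingers": -1,"dx": 0,"dy": 0,"dz": -4,"turn": 0},
    {"fingers": -1,"dx": 0,"dy": 0,"dz": 0,"turn": 0}
  ]
}}

```text
clock: 3.87
position: [0.5515, 0.2819, 0.1287]
ee_rot: [-0.008, 0.915, 0.402, 0.005]
contact_force: [-1.0, 0.7, -0.9]
width: 0.0854
```

Call:
{"op": "play_rows", "data": {
  "series": [
    {"fingers": -1,"dx": 1,"dy": -1,"dz": -6,"turn": 0},
    {"fingers": -1,"dx": 0,"dy": 0,"dz": -5,"turn": 0},
    {"fingers": -1,"dx": 0,"dy": 0,"dz": -1,"turn": 0},
    {"fingers": -1,"dx": 0,"dy": 0,"dz": 0,"turn": 0}
  ]
}}

```text
clock: 4.2
position: [0.5522, 0.281, 0.1147]
ee_rot: [-0.008, 0.915, 0.402, 0.005]
contact_force: [-0.0, 0.7, -0.3]
width: 0.0854
```

Call:
{"op": "play_rows", "data": {
  "series": [
    {"fingers": 1,"dx": 0,"dy": 0,"dz": 0,"turn": 0},
    {"fingers": 1,"dx": 0,"dy": 0,"dz": 0,"turn": 0},
    {"fingers": 1,"dx": 0,"dy": 0,"dz": 0,"turn": 0},
    {"fingers": 1,"dx": 0,"dy": 0,"dz": 0,"turn": 0},
    {"fingers": 1,"dx": 0,"dy": 0,"dz": 0,"turn": 0},
    {"fingers": 1,"dx": 0,"dy": 0,"dz": 0,"turn": 0}
  ],
  "squeeze": 50
}}

```text
clock: 4.7
position: [0.5533, 0.2818, 0.1161]
ee_rot: [-0.008, 0.915, 0.402, 0.006]
contact_force: [-1.3, -0.2, -2.8]
width: 0.0154
```

Call:
{"op": "play_rows", "data": {
  "series": [
    {"fingers": 1,"dx": 0,"dy": 0,"dz": 0,"turn": -0.05},
    {"fingers": 1,"dx": 0,"dy": 0,"dz": 0,"turn": -0.06},
    {"fingers": 1,"dx": 0,"dy": 0,"dz": 0,"turn": -0.06},
    {"fingers": 1,"dx": 0,"dy": 0,"dz": 0,"turn": -0.06}
  ]
}}

```text
clock: 5.03
position: [0.5531, 0.2817, 0.116]
ee_rot: [-0.007, 0.957, 0.291, 0.007]
contact_force: [0.9, 0.2, -0.4]
width: 0.0149
```

Call:
{"op": "play_rows", "data": {
  "series": [
    {"fingers": 1,"dx": 0,"dy": 0,"dz": 0,"turn": -0.07},
    {"fingers": 1,"dx": 0,"dy": 0,"dz": 0,"turn": -0.07},
    {"fingers": 1,"dx": 0,"dy": 0,"dz": 0,"turn": -0.07},
    {"fingers": 1,"dx": 0,"dy": 0,"dz": 0,"turn": -0.07},
    {"fingers": 1,"dx": 0,"dy": 0,"dz": 0,"turn": -0.07},
    {"fingers": 1,"dx": 0,"dy": 0,"dz": 0,"turn": -0.07}
  ]
}}

```text
clock: 5.53
position: [0.5527, 0.2817, 0.116]
ee_rot: [-0.005, 0.997, 0.074, 0.007]
contact_force: [1.2, 0.7, -0.5]
width: 0.015
```

Call:
{"op": "play_rows", "data": {
  "series": [
    {"fingers": 1,"dx": 0,"dy": 0,"dz": 0,"turn": -0.07},
    {"fingers": 1,"dx": 0,"dy": 0,"dz": 0,"turn": -0.07},
    {"fingers": 1,"dx": 0,"dy": 0,"dz": 0,"turn": -0.07},
    {"fingers": 1,"dx": 0,"dy": 0,"dz": 0,"turn": -0.07},
    {"fingers": 1,"dx": 0,"dy": 0,"dz": 0,"turn": -0.07},
    {"fingers": 1,"dx": 0,"dy": 0,"dz": 0,"turn": -0.07},
    {"fingers": 1,"dx": 0,"dy": 0,"dz": 0,"turn": -0.04}
  ]
}}

```text
clock: 6.12
position: [0.5524, 0.2819, 0.116]
ee_rot: [-0.003, 0.986, -0.166, 0.008]
contact_force: [-0.0, -0.7, -0.9]
width: 0.0152
```

```bash
python3 - <<'E'
from h import *
s=get_state();print(s["moment"],s["contact_force"],s["ee_rot"],s["qpos"])
a=get_image("wrist")["pixels"];save("e.png",a)
E
```

```text
[0.11803339 0.14917272 0.10349582] [-0.02369213 -0.68373129 -0.93425728] [-0.00343206  0.98603062 -0.16634607  0.00779924] [ 0.36082398  0.42526039  1.60518715 -0.00217025  1.09421334  0.69606138]
```

View pics/e.png

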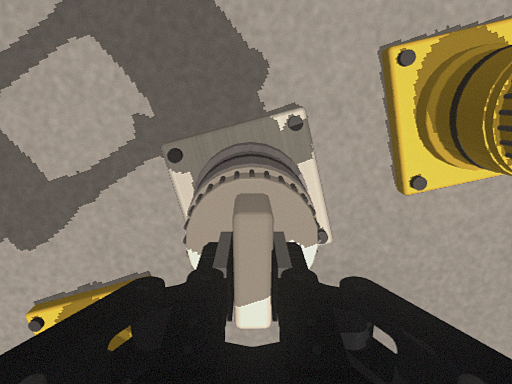

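The bar is still square in the jaws at (252,260). It has turned 66° (1.16 rad), and the wrist moment of 0.10 N m matches the clutch torque. Now I'll release it and lift off.

Call:
{"op": "play_rows", "data": {
  "series": [
    {"fingers": -1,"dx": 0,"dy": 0,"dz": 0,"turn": 0},
    {"fingers": -1,"dx": 0,"dy": 0,"dz": 0,"turn": 0},
    {"fingers": -1,"dx": 0,"dy": 0,"dz": 0,"turn": 0},
    {"fingers": -1,"dx": 0,"dy": 0,"dz": 0,"turn": 0},
    {"fingers": -1,"dx": 0,"dy": 0,"dz": 0,"turn": 0},
    {"fingers": -1,"dx": 0,"dy": 0,"dz": 0,"turn": 0}
  ]
}}

```text
clock: 6.67
position: [0.5525, 0.2819, 0.1164]
ee_rot: [-0.003, 0.986, -0.165, 0.008]
contact_force: [0.9, -0.6, 0.7]
width: 0.0847
```

Call:
{"op": "play_rows", "data": {
  "series": [
    {"fingers": -1,"dx": 0,"dy": 0,"dz": 8,"turn": 0},
    {"fingers": -1,"dx": 0,"dy": 0,"dz": 10,"turn": 0},
    {"fingers": -1,"dx": 0,"dy": 0,"dz": 12,"turn": 0},
    {"fingers": -1,"dx": 0,"dy": 0,"dz": 15,"turn": 0},
    {"fingers": -1,"dx": 0,"dy": 0,"dz": 20,"turn": 0},
    {"fingers": -1,"dx": 0,"dy": 0,"dz": 20,"turn": 0},
    {"fingers": -1,"dx": 0,"dy": 0,"dz": 10,"turn": 0},
    {"fingers": -1,"dx": 0,"dy": 0,"dz": 0,"turn": 0},
    {"fingers": -1,"dx": 0,"dy": 0,"dz": 0,"turn": 0},
    {"fingers": -1,"dx": 0,"dy": 0,"dz": 0,"turn": 0}
  ]
}}

```text
clock: 7.5
position: [0.5525, 0.2819, 0.2231]
ee_rot: [-0.005, 0.986, -0.164, 0.01]
contact_force: [0.1, 1.0, 0.1]
width: 0.0855
```

```bash
python3 - <<'E'
from h import *
s=get_state();print(s["position"],s["ee_rot"],s["contact_force"],s["width"],s["clock"])
a=get_image("wrist")["pixels"];t=get_image("top")
for m in masks_of(t,"other_mid"): print(m["p"],m["xy"],ray(t,m["xy"],.065))
save("f.png",np.hstack([cv2.resize(a,(400,300)),cv2.resize(t["pixels"],(400,300))]))
E
```

```text
[0.55249074 0.28187095 0.22313224] [-0.00486695  0.98634661 -0.16427946  0.01043763] [0.06511316 1.02410583 0.10610734] 0.08549350403598334 7.5
0.93 [255.5, 171.0] [0.58769441 0.02917197 0.065     ]
```

View pics/f.png

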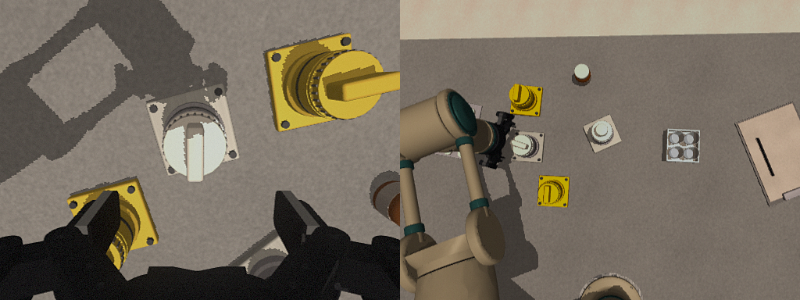

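The jaws are clear. In the left half, the bar at (197,152) has stayed where it was turned to. The neighbour is unmoved and upright at (600,132) in the right half.

```bash
python3 -c "
from rig import *
print(sign_off())"
```

```text
the job is handed in; nothing more can be done
None
```

I gripped the bar on the white-capped steel vessel and turned it about 66° (1.16 rad) clockwise in one grasp. That is more than the 0.95 rad that guarantees tight plus one click. I then opened the jaws, lifted straight up and handed in at about 7.5 s.

**Last checks**
- **Clutch:** the wrist moment at the end of the turn was 0.10 N m, which matches the slip torque. The ring and clutch angles can't be read directly, so tight and clicked rests on this and on the turn angle.
- **Cap after release:** the wrist picture shows the bar still where it was turned to, with the jaws clear of it.
- **Neighbour:** it is upright, and its measured position differs by about 3 mm from the first look, within the camera and network error.
- **Contact:** the tool touches nothing, with residual force around 1 N.

**Disagreements on the way**
- The first approach moves overshot by up to about 25 mm in free air, and I corrected this before descending.
- The bar-centre estimates from the three cameras differed by up to 6 mm, so I used a middle value. The grasp closed without any notable side force.

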